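Prove the turner's limit switch, then switch it on

TASK

Start up the lacquer drying turner: reach in under the lamp bar and push the arm of the limit switch with the red roller down by hand until it clicks, then let it spring all the way back. After that, throw the yellow-tipped toggle on the control box fully over to its rear (on) side. Do not work the blue switch, and leave everything else where it stands.

Things in the scene. Friction and masses are not known exactly. Their poses are not given: they have to be found in the camera images.
- frame: turner frame, fixed: plywood base 190 x 360 x 20 mm (x -70 to +120 mm), aluminium posts 30 mm square at x 55, y +-165 mm, arms at the top that carry the lamp bar; a shaft with lacquer plates (top 140 mm high) behind the switches. Origin on the table midway between the posts sideways; -x is its front (robot side), y along the bar, z up
- lamp_bar (a point): centre of the underside of the white lamp bar, 265 mm above the table, 50 mm in front of the frame's origin, right over the two rollers. The bar is 40 mm deep, 300 mm wide, 30 mm thick. A gripper coming straight down, or nearly, strikes it: tilt the tool 30 to 45 degrees and come from the front, under the bar
- red_switch: limit switch with the red roller, fixed on the frame's base, left or right; grey housing 38 x 34 mm, top 145 mm above the table, on a steel foot. Origin at the underside of the foot, 20 mm above the table; axes along the frame's. Arm pivot 90 mm above the origin, along y; roller to the front (-x)
- red_roller (a point): red wheel, 26 mm in diameter, 18 mm wide, axis level along the frame's y, on a metal arm that points to the front and 25 degrees up. The point is its centre, 60 mm from the arm's pivot, at rest 135 mm above the table; the lamp bar's underside is 130 mm above. Push it down to swing the arm
- red_arm (a joint): swing of the red-roller arm: 0 at rest, grows as the roller is pushed down; clicks at 0.5 rad (roller about 28 mm lower), hard stop at 1.0 rad (57 mm lower). Sprung: at the roller about 2 N at rest, 6 N at the click, 10 N at the stop; released, it springs back to 0
- blue_roller (a point): the other switch, not to be worked: blue wheel, 26 mm in diameter, 18 mm wide, axis level along the frame's y, on a metal arm that points to the front and 25 degrees up. The point is its centre, 60 mm from the arm's pivot, at rest 135 mm above the table; the lamp bar's underside is 130 mm above. Push it down to swing the arm
- blue_arm (a joint): swing of the blue-roller arm: 0 at rest, grows as the roller is pushed down; clicks at 0.5 rad (roller about 28 mm lower), hard stop at 1.0 rad (57 mm lower). Sprung: at the roller about 2 N at rest, 6 N at the click, 10 N at the stop; released, it springs back to 0
- control: grey control box, fixed, 150 x 110 x 60 mm, origin at the centre of its underside on the table; -x is its front (robot side); a green mark on the rear of its top shows the on side. On top sits the toggle's black block, 70 x 50 x 25 mm; the toggle pivots about the box's y axis, 82 mm above the origin
- power_tip (a point): centre of the yellow ball (26 mm diameter) at the end of the toggle lever, 80 mm from its pivot, on a 10 mm steel rod; 152 mm above the table when fully off or on, 162 mm when upright; fully off it is 38 mm to the front of the box's origin, fully on 38 mm to the rear
- power (a joint): toggle lever: 0 = off, leaning 0.5 rad to the front (-x of the box); 1.0 = on, leaning 0.5 rad to the rear, at its stop. Stays where it is left; about 1 N at the ball moves it
- cup: bystander, not to be disturbed: small black lacquer cup, 52 mm across, 45 mm tall, standing on the frame's base between the switches. Origin at the centre of its underside
- pot: bystander, not to be disturbed: amber glass pot with white lid, 48 mm across, 45 mm tall, in front of the control box. Origin at the centre of its underside
- bowl: bystander, not to be disturbed: red lacquer bowl, 100 mm across, 55 mm tall, in front of the robot. Origin at the centre of its underside
- bottle: bystander, not to be disturbed: dark brown bottle, 66 mm across, 170 mm tall, on the left. Origin at the centre of its underside
- jar: bystander, not to be disturbed: jar with brass lid, 70 mm across, 90 mm tall, on the right. Origin at the centre of its underside
- can: bystander, not to be disturbed: steel can with paper label, 72 mm across, 100 mm tall, on the right. Origin at the centre of its underside
- brush: bystander, not to be disturbed: lacquer brush lying flat on the table on the right, nearest the robot. Origin near its middle, axis x along it
There are look-alikes about, which are no part of the job. Leave any purple look-alike of the control alone.

How it is judged:
On the way, in this order (a step that is already met when the one before it is completed fails the run):
1. the red-roller arm is pushed down until it clicks (0.5 rad) (value of joint red_arm above 0.5 rad), for 0.05 s.
2. the red-roller arm is let go and has sprung back (value of joint red_arm below 0.08 rad and contact force between red_switch and the fingers below 0.3 N), for 0.2 s.
3. the toggle is thrown over to on (value of joint power above 0.8 rad), for 0.2 s.
At the end, for the whole second after the job is handed in: the toggle is on (at least 0.8 of its 1.0 rad), the red and the blue roller arms are both back at rest (within 0.08 rad) and nothing touches the red switch (all of step 2 and value of joint power above 0.8 rad and value of joint blue_arm below 0.08 rad).
It fails at once if the blue switch is clicked or half pressed (over 0.3 rad) (value of joint blue_arm above 0.3 rad).
It fails at once if a bystander is shifted by more than 30 mm (distance of any of cup, pot, bowl, bottle, jar, can, brush from where it was at the start of the episode above 0.03 m).
It also fails if it takes over 56 s, if anything falls off the work surface, if the arm or the gripper's body presses on something with over 40 N, if the wrist force passes 120 N, or if a joint passes its speed limit or range.

ROBOT

A 6-joint arm with a two-finger parallel gripper is mounted at the origin on the work surface. World frame = base frame: x ahead of the robot, y to its left, z up, the work surface at z = 0. Lengths are in m, angles in rad, forces in N, time in s.
With the tool pointing down it reaches from about 0.25 to 0.775 m from the base axis. Payload 4 kg.
Tool frame: the origin (TCP) lies at the very end of the fingers, on their centre line; the grasp point (between the pads) lies 19 mm behind it; z points along the fingers, y is the line along which they close (so a half turn about z gives the same grasp; the last joint's range is limited). The gripper opens to 94 mm and grips with 3 to 60 N. Pads are 16 mm wide; open, the fingers measure 119 mm over their backs; the gripper's body (75 mm by 177 mm) begins 78 mm behind the grasp point.
Start: joints at [-1.42, 0.087, 1.371, -0, 1.684, -0.103], TCP at [0.138, -0.532, 0.206] pointing down, gripper open.
Joint ranges: [-3.1, 3.1], [-0.76, 2.03], [0.27, 2.55], [-1.08, 4.22], [0.17, 2.65], [-2.57, 2.57]. Speed limits (rad/s): [2.79, 2.79, 3.14, 3.14, 3.14, 3.14].

INTERFACE

Orientations are given as [roll, pitch, yaw] about the fixed x, y, z axes, in that order (R = Rz(yaw) Ry(pitch) Rx(roll)).
In Python, from bench import robot, vision gives the robot as it stands.
- The arm moves only by the shell command python3 -m crank 'ROWS'. ROWS is JSON, a list of rows, each a list of 3 entries, a list of its own where there are three numbers: the closure, from 0 (fully open) to 1 (shut), then the shift along the tool's x, y, z in m, then the turn, a rotation vector about the tool's x, y, z in degrees. A call has 1 to 8 rows; each row shifts and turns the commanded pose from where the row before left it, along the tool's axes as they then stand; what a row does not reach is not made up. A row lasts 1/10 s, in which the tool goes at most 50 mm and 8.59 degrees, less where a joint would pass 70% of its speed; a pose out of reach is approached as far as the arm can. A call with a gripper value outside its range is refused whole. The fingers move at their own pace and stop on an object; the grip force is fixed at half the most. Time passes only in rows, so rows that do not move let the fingers close. It gives the time, the measured TCP pose, the force, the opening and the grip force at its end, in the units of the state.
- robot.get_obs(): the state, without advancing time (a new reading comes with each control period).
- vision.snapshot(name): name is "scene" or "side" or "wrist"; returns a dict with "color" (384x512x3 uint8, red, green, blue), "z_map" (384x512 float32, m along the optical axis (not along the pixel's ray), 0 where there is no reading), "fx", "fy", "cx", "cy" (pixels), "R" (3x3) and "t" (3): a world point X has camera coordinates R X + t. Camera axes: x right, y down, z forward; pixel columns grow to the right and rows downward; lengths in m; the calibration is good to about 2 mm. A picture is of the moment at which its call begins.
- robot.close_job(): hands the job in; it is judged then, once.
The state is a dict: "time": time; "joint_positions": joint angles; "qvel": joint speeds; "joint_torque": joint torques, N m; "tool_pos": TCP position; "ee_rot": TCP orientation; "wrist_force": force on the tool from outside, world axes, zero at the start; "wrist_torque": the same for the moment, N m; "width": finger opening in m; "finger_force": force on a finger pad.
Only numpy, scipy, OpenCV 4.12 (cv2) and the standard library are available. Lean on these libraries where they do the work, as an engineer would, in place of code of your own. Each camera call takes 0.05 s, during which the arm holds its last target. There are 200 camera calls.

## Working session

There is one attempt and no reset: what is moved stays moved. The work goes in short steps, Python scripts to look and compute and a shell command to move; the robot and the scene stay as the last step left them, time stands still between calls to the robot, and variables do not carry over. Pictures are saved under pics/ and viewed, at most 10 in all, crops included, and the job is handed in when it is done.

```bash
mkdir -p pics; ls
cat > h.py <<'E'
import numpy as np, cv2
from bench import robot, vision
def snap(n):
    s=vision.snapshot(n); return s
def world(s):
    z=s["z_map"]; v,u=np.mgrid[:z.shape[0],:z.shape[1]]
    c=np.stack([(u-s["cx"])/s["fx"]*z,(v-s["cy"])/s["fy"]*z,z],-1)
    return (c-np.array(s["t"]))@np.array(s["R"])
E
python3 - <<'E'
from h import *
import pickle
o=robot.get_obs(); print(o)
S={n:snap(n) for n in("scene","side")}
pickle.dump(S,open("s0.pkl","wb"))
for n in S: cv2.imwrite(f"pics/{n}0.png",S[n]["color"][:,:,::-1]); print(n,-np.array(S[n]["R"]).T@np.array(S[n]["t"]))
E
```

```text
pics
{'time': 0.0, 'joint_positions': array([-1.42010595e+00,  8.79589618e-02,  1.37223350e+00, -1.01479706e-05,
        1.68357367e+00, -1.03108231e-01]), 'qvel': array([ 0.00036846,  0.00020283, -0.00105683, -0.00170986,  0.00175698,
        0.00075747]), 'joint_torque': array([ 4.65794637e-04, -3.40184855e+01, -3.02423787e+01,  7.18507846e-02,
        3.29691439e-02, -1.60454770e-04]), 'tool_pos': array([ 0.13800233, -0.53185183,  0.20431253]), 'ee_rot': array([-3.13942968e+00, -2.13674552e-04,  2.53797243e-01]), 'wrist_force': array([-0.82133697,  0.54597651, -1.09167437]), 'wrist_torque': array([-0.00471271,  0.05659579,  0.00956591]), 'finger_force': 0.0, 'width': 0.09380492442497883}
scene [ 1.13411262 -0.69738341  1.43415247]
side [1.03344474 0.5760596  0.89864008]
```

View pics/scene0.png

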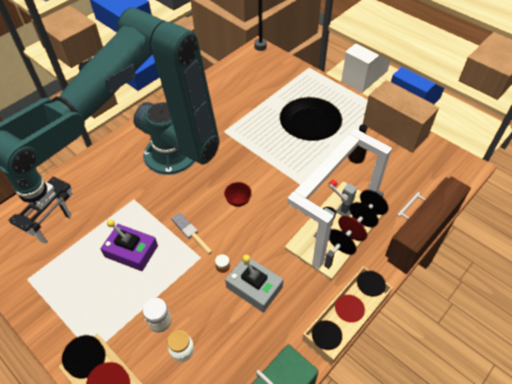

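View pics/side0.png

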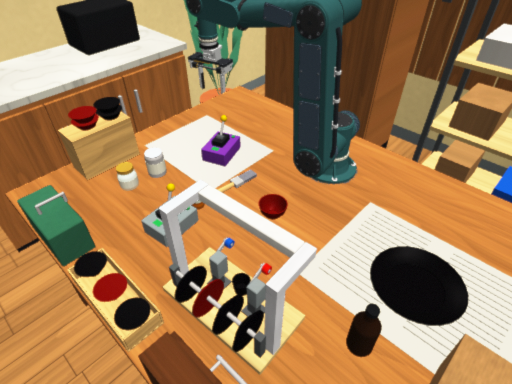

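Scene view: the red roller is at about (336,184), the grey box's yellow ball at (247,258), and the purple decoy box at (125,245). Side view: red roller (266,268), blue roller (229,243), yellow ball (171,188), white bar from (203,187) to (310,250).

```bash
cat > m.py <<'E'
from h import *
import pickle
S=pickle.load(open("s0.pkl","rb"))
def blob(n,lo,hi,ctr,r=14):
    s=S[n];hsv=cv2.cvtColor(s["color"],cv2.COLOR_RGB2HSV);m=cv2.inRange(hsv,lo,hi)>0
    v,u=np.mgrid[:384,:512]; m&=(abs(u-ctr[0])<r)&(abs(v-ctr[1])<r)
    W=world(s)[m&(s["z_map"]>0)]; p=np.array([u[m].mean(),v[m].mean()])
    print(n,p.round(1),m.sum(),"median surf",np.median(W,0).round(4),"range",np.percentile(W,5,0).round(3),np.percentile(W,95,0).round(3)); return p
def tri(ps):
    A=[];b=[]
    for n,p in ps.items():
        s=S[n];R=np.array(s["R"]);t=np.array(s["t"])
        d=R.T@np.array([(p[0]-s["cx"])/s["fx"],(p[1]-s["cy"])/s["fy"],1]);d/=np.linalg.norm(d)
        P=np.eye(3)-np.outer(d,d);A.append(P);b.append(P@(-R.T@t))
    x=np.linalg.lstsq(np.vstack(A),np.hstack(b),rcond=None)[0]
    print("tri",x.round(4),"resid",[np.linalg.norm(a@x-c).round(4) for a,c in zip(A,b)]);return x
Y=((20,120,120),(32,255,255));Rd=((0,180,120),(6,255,255));B=((100,150,80),(125,255,255))
print("yellow");tri({n:blob(n,*Y,c,10) for n,c in(("scene",(247,258)),("side",(171,188)))})
print("red");tri({n:blob(n,*Rd,c,10) for n,c in(("scene",(336,184)),("side",(266,268)))})
print("blue");blob("side",*B,(229,243)); blob("scene",*B,(335,235),25)
# lamp bar: bright points z .26-.31
P=[]
for n in S:
    s=S[n];W=world(s);hsv=cv2.cvtColor(s["color"],cv2.COLOR_RGB2HSV)
    m=(s["z_map"]>0)&(abs(W[...,2]-.295)<.012)&(hsv[...,1]<40)&(W[...,0]>.3)&(W[...,0]<.9)&(abs(W[...,1])<.5)
    r=cv2.minAreaRect((W[m][:,:2]*1000).astype(np.float32)); print(n,m.sum(),r)
# control box top
for n in S:
    s=S[n];W=world(s);hsv=cv2.cvtColor(s["color"],cv2.COLOR_RGB2HSV)
    m=(abs(W[...,2]-.06)<.006)&(hsv[...,1]<80)&(W[...,0]>.3)&(W[...,0]<.75)&(W[...,1]>-.4)&(W[...,1]<-.1)
    print("box",n,m.sum(),cv2.minAreaRect((W[m][:,:2]*1000).astype(np.float32)))
    g=cv2.inRange(hsv,(45,120,60),(80,255,255))>0; g&=(abs(W[...,2]-.06)<.02)&(W[...,0]>.3)&(W[...,0]<.75)&(W[...,1]>-.4)&(W[...,1]<0)
    print("green",g.sum(),np.median(W[g],0) if g.any() else "")
E
python3 m.py
```

```text
yellow
scene [245.7 258.3] 52 median surf [ 0.6119 -0.2033  0.1659] range [ 0.601 -0.212  0.158] [ 0.62  -0.193  0.171]
side [170.4 186.7] 55 median surf [ 0.6109 -0.1955  0.1626] range [ 0.501 -0.382  0.001] [ 0.619 -0.188  0.169]
tri [ 0.608  -0.2005  0.1586] resid [np.float64(0.0006), np.float64(0.0006)]
red
scene [333.3 182.1] 27 median surf [0.6194 0.2124 0.147 ] range [0.608 0.208 0.139] [0.628 0.222 0.153]
side [266.  268.2] 69 median surf [0.6212 0.2179 0.145 ] range [0.607 0.208 0.132] [0.628 0.225 0.149]
tri [0.6184 0.217  0.1424] resid [np.float64(0.0006), np.float64(0.0006)]
blue
side [228.5 242.2] 53 median surf [0.6281 0.0882 0.1457] range [0.617 0.079 0.136] [0.636 0.093 0.149]m.py:7: RuntimeWarning: Mean of empty slice.
  W=world(s)[m&(s["z_map"]>0)]; p=np.array([u[m].mean(),v[m].mean()])
  ret = ret.dtype.type(ret / rcount)
  return _methods._mean(a, axis=axis, dtype=dtype,
  ret = um.true_divide(
Traceback (most recent call last):
  File "m.py", line 20, in <module>
    print("blue");blob("side",*B,(229,243)); blob("scene",*B,(335,235),25)
                                             ~~~~^^^^^^^^^^^^^^^^^^^^^^^^^
  File "m.py", line 8, in blob
    print(n,p.round(1),m.sum(),"median surf",np.median(W,0).round(4),"range",np.percentile(W,5,0).round(3),np.percentile(W,95,0).round(3)); return p
                                                                             ~~~~~~~~~~~~~^^^^^^^
IndexError: index -1 is out of bounds for axis 0 with size 0
```

```bash
sed -i 's/; blob("scene",\*B,(335,235),25)//' m.py; python3 m.py | grep -v -e median -e tri
```

```text
yellow
red
blue
scene 1945 ((672.7291259765625, 158.23565673828125), (141.96932983398438, 367.23626708984375), 3.761906623840332)
side 3364 ((671.6806640625, 158.4326629638672), (141.00694274902344, 361.24346923828125), 3.6504979133605957)
box scene 951 ((608.1746826171875, -201.72079467773438), (211.91122436523438, 112.31511688232422), 7.254358291625977)
green 42 [ 0.68631815 -0.19144348  0.06277506]
box side 408 ((636.4966430664062, -196.01004028320312), (150.54104614257812, 114.03312683105469), 7.456599712371826)
green 39 [ 0.68373146 -0.19076112  0.06113029]
```

```bash
cat > to.py <<'E'
import sys; from h import *
from scipy.spatial.transform import Rotation as Ro
x,y,z,yaw,tilt=map(float,sys.argv[1:6])
o=robot.get_obs();R=Ro.from_euler('xyz',o["ee_rot"]);d=np.array([x,y,z])-o["tool_pos"]
T=Ro.from_euler('xyz',[np.pi,0,yaw])*Ro.from_euler('y',tilt,degrees=True)
print("t",round(o["time"],2),"pos",o["tool_pos"].round(4),"zaxis",R.as_matrix()[:,2].round(3),"F",o["wrist_force"].round(1),"q",o["joint_positions"].round(2))
print("shift mm now",(R.inv().apply(d)*1000).round(1),"| after turn",(T.inv().apply(d)*1000).round(1),"norm",np.linalg.norm(d).round(3),"turn",np.degrees((R.inv()*T).as_rotvec()).round(1))
E
python3 -m crank '[[1,[0,0,-0.05],[0,0,0]],[1,[0,0,-0.05],[0,0,0]],[1,[0,0,-0.05],[0,0,0]],[1,[0.035,-0.028,0],[0,0,0]],[1,[0.035,-0.028,0],[0,0,0]],[1,[0.035,-0.028,0],[0,0,0]],[1,[0.035,-0.028,0],[0,0,0]],[1,[0.035,-0.028,0],[0,0,0]]]'
python3 -m crank '[[1,[0.035,-0.028,0],[0,0,0]],[1,[0.035,-0.028,0],[0,0,0]],[1,[0.035,-0.028,0],[0,0,0]],[1,[0,0,0],[0,0,0]]]'
python3 to.py .43 .2 .32 .065 0
```

```text
time: 0.9
tool_pos: [0.273, -0.3513, 0.355]
ee_rot: [-3.141, 0.0, 0.253]
wrist_force: [-0.1, -0.0, 0.2]
width: 0.0338
finger_force: 0.0
time: 1.3
tool_pos: [0.3551, -0.2413, 0.3554]
ee_rot: [-3.14, -0.001, 0.262]
wrist_force: [-0.5, 0.3, -0.6]
width: 0.0021
finger_force: 0.0
t 1.3 pos [ 0.3551 -0.2413  0.3554] zaxis [ 0.001  0.001 -1.   ] F [-0.5  0.3 -0.6] q [-0.73 -0.16  1.32  0.    1.99  0.58]
shift mm now [ 186.8 -406.7   36.1] | after turn [ 103.4 -435.5   35.4] norm 0.449 turn [-0.1 -0.1 11.3]
```

```bash
python3 -m crank '[[1,[0.019,-0.041,0.004],[0,0,0]],[1,[0.019,-0.041,0.004],[0,0,0]],[1,[0.019,-0.041,0.004],[0,0,0]],[1,[0.019,-0.041,0.004],[0,0,0]],[1,[0.019,-0.041,0.004],[0,0,0]],[1,[0.019,-0.041,0.004],[0,0,0]],[1,[0.019,-0.041,0.004],[0,0,0]],[1,[0.019,-0.041,0.004],[0,0,0]]]'
python3 -m crank '[[1,[0.019,-0.041,0.004],[0,0,0]],[1,[0.019,-0.041,0],[0,0,0]],[1,[0,0,0],[0,0,5.6]],[1,[0,0,0],[0,0,5.6]],[1,[0,0,0],[0,8,0]],[1,[0,0,0],[0,8,0]],[1,[0,0,0],[0,8,0]],[1,[0,0,0],[0,8,0]]]'
python3 -m crank '[[1,[0,0,0],[0,8,0]],[1,[0,0,0],[0,4,0]],[1,[0,0,0],[0,0,0]]]'
python3 to.py .51 .21 .215 .065 44
python3 - <<'E'
from h import *
s=snap("wrist"); cv2.imwrite("pics/w1.png",s["color"][:,:,::-1])
hsv=cv2.cvtColor(s["color"],cv2.COLOR_RGB2HSV);W=world(s)
for nm,lo,hi in(("red",(0,180,110),(6,255,255)),("red2",(174,180,110),(180,255,255)),("blue",(100,150,80),(125,255,255))):
    m=(cv2.inRange(hsv,lo,hi)>0)&(W[...,2]>.11)&(W[...,2]<.17)&(W[...,0]>.57)&(W[...,0]<.66)
    if m.any(): print(nm,m.sum(),np.argwhere(m).mean(0)[::-1],np.median(W[m],0),W[m].min(0),W[m].max(0))
E
```

```text
time: 2.1
tool_pos: [0.4177, 0.1113, 0.323]
ee_rot: [3.141, 0.0, 0.253]
wrist_force: [0.2, -0.8, 0.2]
width: 0.0002
finger_force: 0.0
time: 2.9
tool_pos: [0.4345, 0.1983, 0.3202]
ee_rot: [3.141, -0.565, 0.057]
wrist_force: [-0.2, 1.4, 0.6]
width: 0.0007
finger_force: 0.0
time: 3.2
tool_pos: [0.432, 0.1984, 0.3166]
ee_rot: [3.138, -0.765, 0.062]
wrist_force: [-0.2, 0.4, -0.1]
width: 0.0005
finger_force: 0.0
t 3.2 pos [0.432  0.1984 0.3166] zaxis [ 0.692  0.039 -0.721] F [-0.2  0.4 -0.1] q [ 0.56 -0.59  1.88 -0.37  1.18  2.09]
shift mm now [-13.7  -7.2 127.7] | after turn [-14.   -6.5 127.7] norm 0.129 turn [ 0.3  0.2 -0.1]
red 172 [249.64534884 160.70930233] [0.61093331 0.21483179 0.14581748] [0.60381042 0.20670754 0.13579275] [0.62469227 0.22406687 0.14893272]
red2 1 [247. 167.] [0.60510929 0.21852706 0.13810492] [0.60510929 0.21852706 0.13810492] [0.60510929 0.21852706 0.13810492]
blue 191 [338.79581152 161.86387435] [0.61744855 0.08443669 0.14507701] [0.61068427 0.07493042 0.13233196] [0.6321543  0.09279017 0.14892317]
```

View pics/w1.png

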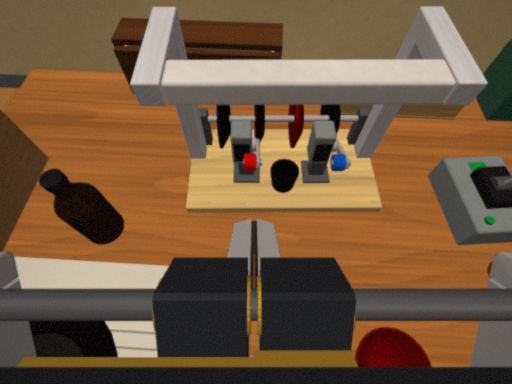

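```bash
python3 -m crank '[[1,[0.011,-0.002,0.047],[0,0,0]],[1,[0.011,-0.002,0.047],[0,0,0]],[1,[0.011,-0.002,0.047],[0,0,0]],[1,[0,0,0],[0,0,0]],[1,[0,0,0],[0,0,0]]]'
python3 to.py .6376 .217 .1505 .065 44
```

```text
time: 3.75
tool_pos: [0.5564, 0.2112, 0.2392]
ee_rot: [3.139, -0.764, 0.057]
wrist_force: [0.0, 0.6, -0.3]
width: 0.0003
finger_force: 0.0
t 3.75 pos [0.5564 0.2112 0.2392] zaxis [ 0.691  0.037 -0.722] F [ 0.   0.6 -0.3] q [ 0.41 -0.31  1.85 -0.32  0.89  2.03]
shift mm now [ -2.6  -1.4 120.3] | after turn [ -3.1  -0.5 120.3] norm 0.12 turn [ 0.4  0.2 -0.3]
```

```bash
python3 -m crank '[[1,[-0.002,-0.001,0.03],[0,0,0]],[1,[0,0,0.03],[0,0,0]],[1,[0,0,0.03],[0,0,0]],[1,[0,0,0.03],[0,0,0]],[1,[0,0,0],[0,0,0]],[1,[0,0,0],[0,0,0]]]'
python3 to.py .631 .217 .111 .065 44
python3 - <<'E'
from h import *
a=snap("side")["color"][200:330,180:340,::-1]; b=snap("wrist")["color"][100:260,150:400,::-1]
a=cv2.resize(a,(394,320),interpolation=3);b=cv2.resize(b,(400,320),interpolation=3)
cv2.imwrite("pics/p2.png",np.hstack([a,b]))
E
```

```text
time: 4.35
tool_pos: [0.6372, 0.2182, 0.1556]
ee_rot: [-3.141, -0.77, 0.058]
wrist_force: [-0.2, 0.6, -0.2]
width: 0.0006
finger_force: 0.0
t 4.35 pos [0.6372 0.2182 0.1556] zaxis [ 0.695  0.041 -0.718] F [-0.2  0.6 -0.2] q [ 0.35 -0.07  1.83 -0.33  0.66  2.05]
shift mm now [-35.6   0.9  27.6] | after turn [-35.5   0.8  27.7] norm 0.045 turn [ 0.3 -0.1 -0.3]
```

View pics/p2.png

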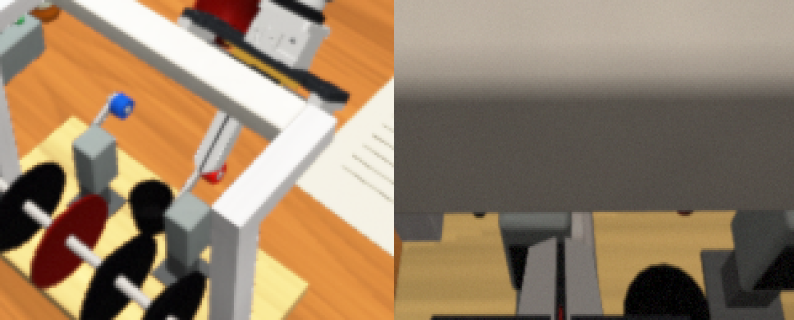

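The crops show the closed fingers directly over the red roller (left crop (213,175)), under the bar and clear of it, with the blue switch far away. Now I'll press.

```bash
python3 -m crank '[[1,[-0.007,0,0.0055],[0,0,0]],[1,[-0.007,0,0.0055],[0,0,0]],[1,[-0.007,0,0.0055],[0,0,0]],[1,[0,0,0],[0,0,0]]]'
python3 -m crank '[[1,[-0.007,0,0.0055],[0,0,0]],[1,[-0.007,0,0.0055],[0,0,0]],[1,[0,0,0],[0,0,0]],[1,[0,0,0],[0,0,0]]]'
python3 - <<'E'
from h import *
a=snap("side")["color"][200:330,180:340,::-1]
cv2.imwrite("pics/p3.png",cv2.resize(a,(640,520),interpolation=3))
E
```

```text
time: 4.85
tool_pos: [0.6336, 0.2186, 0.1273]
ee_rot: [-3.141, -0.771, 0.059]
wrist_force: [1.5, 1.5, 4.4]
width: 0.0002
finger_force: 2.3
time: 5.25
tool_pos: [0.633, 0.2187, 0.113]
ee_rot: [-3.14, -0.775, 0.058]
wrist_force: [1.8, 0.0, 7.7]
width: 0.0008
finger_force: 3.1
```

View pics/p3.png

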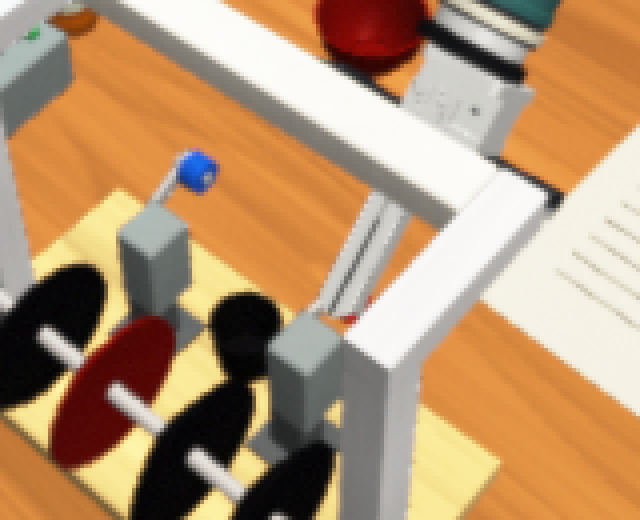

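The roller at (355,310) is well down, at about 7.9 N, which is past the 6 N click. I'll push a little further for margin, then lift and back out.

```bash
python3 -m crank '[[1,[-0.006,0,0.005],[0,0,0]],[1,[0,0,0],[0,0,0]],[1,[0,0,0],[0,0,0]]]'
python3 -m crank '[[1,[0.008,0,-0.0065],[0,0,0]],[1,[0.008,0,-0.0065],[0,0,0]],[1,[0.008,0,-0.0065],[0,0,0]],[1,[0.008,0,-0.0065],[0,0,0]],[1,[0.007,0,-0.0055],[0,0,0]],[1,[0.002,0,-0.02],[0,0,0]],[1,[0,0,-0.04],[0,0,0]],[1,[0,0,-0.04],[0,0,0]]]'
python3 -m crank '[[1,[0,0,-0.045],[0,0,0]],[1,[0,0,-0.045],[0,0,0]],[1,[0,0,-0.045],[0,0,0]],[1,[0,0,0],[0,0,0]],[1,[0,0,0],[0,0,0]],[1,[0,0,0],[0,0,0]]]'
python3 to.py .45 0 .32 .129 0
python3 - <<'E'
from h import *
s=snap("side");a=s["color"][200:330,180:340,::-1]
b=snap("wrist")["color"][:,:,::-1][80:280,150:400]
hsv=cv2.cvtColor(s["color"],cv2.COLOR_RGB2HSV);W=world(s)
m=(cv2.inRange(hsv,(0,180,110),(6,255,255))>0)&(W[...,0]>.57)&(W[...,0]<.66)&(abs(W[...,1]-.216)<.03)&(W[...,2]>.05)
print(m.sum(),np.median(W[m],0))
cv2.imwrite("pics/p4.png",np.hstack([cv2.resize(a,(394,320),interpolation=3),cv2.resize(b,(400,320),interpolation=3)]))
E
```

```text
time: 5.6
tool_pos: [0.6337, 0.219, 0.1076]
ee_rot: [-3.139, -0.78, 0.058]
wrist_force: [3.6, 0.5, 9.3]
width: 0.0002
finger_force: 4.5
time: 6.4
tool_pos: [0.5656, 0.2132, 0.2213]
ee_rot: [3.139, -0.76, 0.059]
wrist_force: [1.3, 0.8, 0.1]
width: 0.0006
finger_force: 0.0
time: 7.0
tool_pos: [0.4738, 0.2083, 0.3181]
ee_rot: [3.139, -0.763, 0.06]
wrist_force: [0.2, 0.9, -0.4]
width: 0.0003
finger_force: 0.0
t 7.0 pos [0.4738 0.2083 0.3181] zaxis [ 0.69   0.038 -0.723] F [ 0.2  0.9 -0.4] q [ 0.51 -0.49  1.82 -0.34  1.13  2.06]
shift mm now [-24.9 206.6 -25.8] | after turn [-50.4 203.5  -1.9] norm 0.21 turn [  1.7 -43.7  -3.8]
67 [0.62118641 0.21889013 0.14543483]
```

View pics/p4.png

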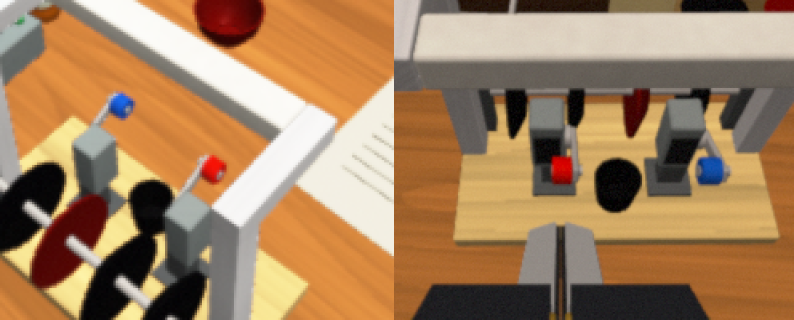

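Steps 1 and 2 look done: about 10 N was reached, and the red roller is back at its rest position, with the blue one untouched. Next is the toggle.

```bash
python3 -m crank '[[1,[0,0,0],[0,-8,0]],[1,[0,0,0],[0,-8,0]],[1,[0,0,0],[0,-8,0]],[1,[0,0,0],[0,-8,0]],[1,[0,0,0],[0,-8,0]],[1,[0,0,0],[0,-4,0]],[1,[0,0,0],[0,0,-4]],[1,[0,0,0],[0,0,0]]]'
python3 to.py .555 -.206 .30 .129 0
```

```text
time: 7.9
tool_pos: [0.4755, 0.2082, 0.3185]
ee_rot: [3.141, 0.006, 0.126]
wrist_force: [-0.3, 0.1, 0.1]
width: 0.0006
finger_force: 0.0
t 7.9 pos [0.4755 0.2082 0.3185] zaxis [-0.005 -0.002 -1.   ] F [-0.3  0.1  0.1] q [ 0.3   0.03  1.21 -0.    1.91  1.75]
shift mm now [ 26.8 420.9  18.8] | after turn [ 25.6 421.   18.5] norm 0.422 turn [ 0.1  0.3 -0.1]
```

```bash
python3 -m crank '[[1,[0.003,0.046,0],[0,0,0]],[1,[0.003,0.046,0],[0,0,0]],[1,[0.003,0.046,0],[0,0,0]],[1,[0.003,0.047,0],[0,0,0]],[1,[0.003,0.047,0],[0,0,0]],[1,[0.003,0.047,0],[0,0,0]],[1,[0.003,0.047,0],[0,0,0]],[1,[0.003,0.047,0],[0,0,0]]]'
python3 -m crank '[[1,[0.003,0.047,0],[0,0,0]],[1,[0,0,0.018],[0,0,0]],[1,[0,0,0],[0,0,0]],[1,[0,0,0],[0,0,0]]]'
python3 to.py .56 -.206 .14 .129 0
python3 - <<'E'
from h import *
W=None
for n in("wrist","side","scene"):
    s=snap(n);hsv=cv2.cvtColor(s["color"],cv2.COLOR_RGB2HSV);W=world(s)
    m=(cv2.inRange(hsv,(20,120,100),(32,255,255))>0)&(W[...,2]>.13)&(W[...,2]<.19)&(W[...,0]>.55)&(W[...,0]<.68)&(abs(W[...,1]+.2)<.04)
    if m.any(): print(n,m.sum(),W[m].min(0),np.median(W[m],0),W[m].max(0))
    if n=="wrist": cv2.imwrite("pics/p5.png",s["color"][:,:,::-1])
E
```

```text
time: 8.7
tool_pos: [0.5456, -0.1601, 0.3208]
ee_rot: [-3.141, 0.001, 0.126]
wrist_force: [0.7, -0.1, 0.1]
width: 0.0002
finger_force: 0.0
time: 9.1
tool_pos: [0.5544, -0.204, 0.3027]
ee_rot: [-3.14, 0.002, 0.127]
wrist_force: [-0.5, 0.0, -0.3]
width: 0.0006
finger_force: 0.0
t 9.1 pos [ 0.5544 -0.204   0.3027] zaxis [-0.002  0.001 -1.   ] F [-0.5  0.  -0.3] q [-0.45  0.18  1.07  0.    1.89  0.99]
shift mm now [  5.6   2.9 162.7] | after turn [  5.3   2.7 162.7] norm 0.163 turn [-0.1  0.1 -0.1]
wrist 441 [ 0.5962644  -0.21330901  0.15468768] [ 0.60923384 -0.20081286  0.16575281] [ 0.62120804 -0.18822796  0.17067499]
side 48 [ 0.60007115 -0.20913346  0.14950531] [ 0.61188469 -0.19427283  0.16337602] [ 0.619723   -0.18669869  0.17030879]
scene 53 [ 0.59921221 -0.21223627  0.15330797] [ 0.61249329 -0.20396152  0.16496757] [ 0.62220889 -0.19089779  0.17781128]
```

View pics/p5.png

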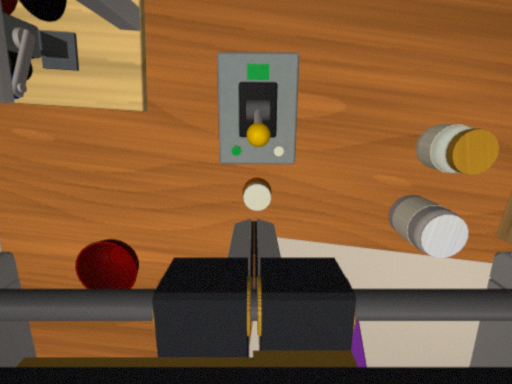

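The wrist view shows the yellow ball at (258,135), leaning to the front, with the green on mark behind it at (258,72). The fingers line up with it, and the pot is at (257,197), well below the fingers' path.

```bash
python3 -m crank '[[1,[0.005,0.002,0.04],[0,0,0]],[1,[0,0,0.04],[0,0,0]],[1,[0,0,0.04],[0,0,0]],[1,[0,0,0.04],[0,0,0]],[1,[0,0,0],[0,0,0]],[1,[0,0,0],[0,0,0]]]'
python3 -m crank '[[1,[0.02,0,0],[0,0,0]],[1,[0.015,0,0],[0,0,0]],[1,[0.015,0,0],[0,0,0]],[1,[0.015,0,0],[0,0,0]],[1,[0.015,0,0],[0,0,0]],[1,[0.01,0,0],[0,0,0]],[1,[0.005,0,0],[0,0,0]],[1,[0,0,0],[0,0,0]]]'
python3 -m crank '[[1,[0.004,0,0],[0,0,0]],[1,[0,0,0],[0,0,0]],[1,[0,0,0],[0,0,0]]]'
```

```text
time: 9.85
tool_pos: [0.5604, -0.2052, 0.1446]
ee_rot: [3.141, -0.0, 0.129]
wrist_force: [-0.5, -0.2, 0.3]
width: 0.0005
finger_force: 0.0
time: 10.65
tool_pos: [0.653, -0.1948, 0.1469]
ee_rot: [3.139, 0.003, 0.127]
wrist_force: [-7.8, -0.8, 4.2]
width: 0.0004
finger_force: 3.8
time: 10.95
tool_pos: [0.6533, -0.1948, 0.1469]
ee_rot: [3.14, 0.01, 0.126]
wrist_force: [-14.2, -1.8, 6.7]
width: 0.0004
finger_force: 7.8
```

It's firmly at the stop: the force rises with no further travel. I'll back off, lift and check.

```bash
python3 -m crank '[[1,[-0.02,0,0],[0,0,0]],[1,[-0.03,0,0],[0,0,0]],[1,[-0.03,0,0],[0,0,0]],[1,[0,0,-0.04],[0,0,0]],[1,[0,0,-0.04],[0,0,0]],[1,[0,0,-0.04],[0,0,0]],[1,[0,0,-0.04],[0,0,0]],[1,[0,0,0],[0,0,0]]]'
python3 - <<'E'
from h import *
for n in("side","scene","wrist"):
    s=snap(n);hsv=cv2.cvtColor(s["color"],cv2.COLOR_RGB2HSV);W=world(s)
    m=(cv2.inRange(hsv,(20,120,100),(32,255,255))>0)&(W[...,2]>.13)&(W[...,2]<.19)&(W[...,0]>.55)&(W[...,0]<.75)&(abs(W[...,1]+.19)<.04)
    if m.any(): print(n,m.sum(),W[m].min(0),np.median(W[m],0),W[m].max(0))
    if n=="side": a=s["color"][:,:,::-1][130:330,110:360]
    if n=="wrist": b=s["color"][:,:,::-1]
cv2.imwrite("pics/p6.png",np.hstack([cv2.resize(a,(400,320)),cv2.resize(b,(400,320))]))
E
```

```text
time: 11.75
tool_pos: [0.5811, -0.2042, 0.3144]
ee_rot: [3.132, -0.016, 0.128]
wrist_force: [-0.1, 0.0, 0.9]
width: 0.0009
finger_force: 0.0
side 53 [ 0.66452849 -0.19993479  0.14788217] [ 0.67668789 -0.18629631  0.1586495 ] [ 0.68624777 -0.17989687  0.1665317 ]
scene 54 [ 0.66495526 -0.20559295  0.15022593] [ 0.6772734  -0.19594085  0.16115485] [ 0.68841263 -0.18244321  0.17093349]
wrist 448 [ 0.66148738 -0.20549528  0.13562842] [ 0.67318973 -0.19304182  0.16102941] [ 0.68564574 -0.18089591  0.16566755]
```

View pics/p6.png

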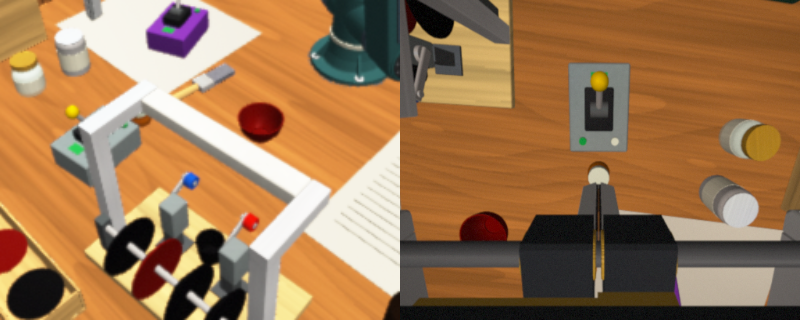

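The ball now leans over the green mark (wrist crop (600,80)). It stands at its full-on height (top 0.165 m) and 38 mm behind the box centre. Both rollers are at rest and the bystanders are in place, so I'm handing in.

```bash
python3 -c "
from bench import robot; print(robot.close_job())"
```

```text
the job is handed in; nothing more can be done
None
```

The job is handed in, though the hand-in call gave no verdict: the red switch was pushed past its click and sprang back, the yellow toggle is fully over to its rear (on) side, and the blue switch and bystanders were left alone.

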